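# Pump up the airbrush tank

## Task

Get the airbrush air tank ready: push its tap handle round until it is fully shut, across the tank, then press the spring plunger all the way down and let it come all the way up, again and again, until the indicator pin stands fully out. Nothing needs gripping or lifting: do not touch the pin, leave the things standing around where they are, and finish with the tap still shut and the plunger up.

Things in the scene. Friction and masses are not known exactly. Their poses are not given: they have to be found in the camera images.
- pump: Air tank on a plywood board (240 x, 340 y, 12 mm thick) fixed to the counter; origin under the board's centre, z up, yaw varies. The grey tank, 76 mm thick, lies along y, top 92 mm above the counter. On it, all at x = 0: plunger at y = -90 mm, pin at y = 0, tap at y = +85 mm. An airbrush lies in a cradle at x = +95, y = +30 to +165 mm, up to 55 mm high.
- plunger_top (a point): Centre of the top of the plunger's flat black round knob (44 mm across, 12 mm thick); 162 mm above the counter when up, 132 mm when fully down. It moves straight down and springs back up by itself when let go.
- plunger (a joint): How far the plunger is pressed down, in m: 0 = fully up, 0.030 = fully down on its stop. Spring force about 4 N at the top to 15 N at the bottom.
- pin_tip (a point): Top of the steel indicator pin (stem 12 mm, head 16 mm across) in a brass collar whose top is 105 mm above the counter, at the board's x = 0, y = 0. The tip is 4 mm above the collar when the pin is in, 44 mm when fully out.
- pin_travel (a joint): How far the pin is out, m: 0 = in, about 0.040 (0.037 to 0.041) = fully out; starts at 0.003 to 0.016. With the tap shut each full stroke (all the way down, then all the way up) lifts it about 10 mm, the first one 3 to 14 mm; 3 or 4 strokes in all. Short strokes do little or nothing, and with the tap open it does not move. It stays put between strokes; extra strokes do no harm.
- pin: The indicator pin itself, moving with its travel; origin at the underside of its head, z up. Not to be touched.
- tap_pivot (a point): The tap's vertical turning axis, at the board's x = 0, y = +85 mm, 118 mm above the counter, the height of the middle of the handle.
- tap_tip (a point): Free end of the tap's handle, a round black rubber bar 16 mm thick, level, 110 to 126 mm above the counter, reaching 78 mm from the axis.
- tap (a joint): Angle of the tap's handle, rad: 0 = open, handle along the tank (the board's +y, outwards); 1.57 = shut, on its stop, handle across the tank (the board's -x). It turns anticlockwise seen from above to shut, starts between 0 and 0.25, needs about 1 N at the handle and stays where it is left.
- paint_a: Small blue paint bottle, 32 mm across, 65 mm high, loose on the board behind the tank; origin under its base.
- paint_b: Small orange paint bottle like it, 32 mm across, 65 mm high, loose on the board behind the tank; origin under its base.
- stamp: Wooden hand stamp, 34 mm across, 56 mm high, loose on the board in front of the tank; origin under its base.
- flowerpot: Tiny terracotta pot, 48 mm across, 42 mm high, loose on the board in front of the tank; origin under its base.
- glitter_jar: Amber jar with a black lid, 72 mm across, 95 mm high, loose on the counter to the left; origin under its base.
- lantern: White ceramic pot, 84 mm across, 85 mm high, loose on the counter to the left; origin under its base.
- tape_dispenser: Black desk tape dispenser, 170 x 60 x 92 mm, loose on the counter to the right; origin under its centre.
- pen_jar: Glass jar of pens, 80 mm across, 140 mm high, loose on the counter to the right; origin under its base.

How it is judged:
By the outcome, as a careful person would: the job done as asked, in the order asked, and still so for the second after the job is handed in, with the robot touching nothing.
It also fails if it takes over 58 s, if anything falls off the work surface, if the arm or the gripper's body presses on something with over 40 N, if the wrist force passes 120 N, or if a joint passes its speed limit or range.

## Robot

A 6-joint arm with a two-finger parallel gripper is mounted at the origin on the work surface. World frame = base frame: x ahead of the robot, y to its left, z up, the work surface at z = 0. Lengths are in m, angles in rad, forces in N, time in s.
With the tool pointing down it reaches from about 0.3 to 0.775 m from the base axis. Payload 14.6 kg.
Tool frame: the origin (TCP) lies at the very end of the fingers, on their centre line; the grasp point (between the pads) lies 19 mm behind it; z points along the fingers, y is the direction in which the jaws open and shut (so a half turn about z gives the same grasp; the last joint's range is limited). The gripper opens to 94 mm and grips with 3 to 60 N. Pads are 16 mm wide; open, the fingers measure 119 mm over their backs; the gripper's body (75 mm by 177 mm) begins 78 mm behind the grasp point.
Start: joints at [-1.376, 0.3, 1.521, -0, 1.321, -0.067], TCP at [0.142, -0.531, 0.205] pointing down, gripper open.
Joint ranges: [-3.03, 3.03], [-0.79, 2.21], [0.23, 2.52], [-1.04, 4.18], [0, 3.07], [-2.55, 2.55]. Speed limits (rad/s): [2.22, 2.22, 2.57, 3.14, 3.14, 3.14].

## Interface

Orientations are given as a 3x3 rotation matrix whose columns are the frame's x, y, z axes.
In Python, from station import manip, imaging gives the robot as it stands.
- The arm moves only by the tool move_arm, never from a script. Its argument "deltas" is a list of rows, each a list of 3 entries, a list of its own where there are three numbers: the turn, a rotation vector about the world's x, y, z in degrees, then the shift along the world's x, y, z in m, then the opening in per cent of the stroke, from 0 (shut) to 100 (fully open). In form: [[[wx, wy, wz], [x, y, z], claw], ...]. A call has exactly 5 rows; each row shifts and turns the commanded pose from where the row before left it; what a row does not reach is not made up. A row lasts 1/8 s, in which the tool goes at most 62.5 mm and 10.7 degrees, less where a joint would pass 70% of its speed; a pose out of reach is approached as far as the arm can. A call with a gripper value outside its range is refused whole. The fingers move at their own pace and stop on an object; the grip force is fixed at half the most. Time passes only in rows, so rows that do not move let the fingers close, or fill a call up. It gives the time, the measured TCP pose, the force and the opening at its end, in the units of the state.
- manip.get_obs(): the state, without advancing time (a new reading comes with each control period).
- imaging.get_image(name): name is "side" or "top" or "wrist"; returns a dict with "pixels" (480x640x3 uint8, blue, green, red), "z_map" (480x640 float32, m along the optical axis (not along the pixel's ray), 0 where there is no reading), "camera_matrix" (3x3 intrinsics, pixels), "rvec" (rotation vector, rad) and "tvec" (3), from world to camera coordinates, as OpenCV has them. Camera axes: x right, y down, z forward; pixel columns grow to the right and rows downward; lengths in m; the calibration is good to about 2 mm. A picture is of the moment at which its call begins.
- manip.close_job(): hands the job in, once; it reports no verdict.
The state is a dict: "time": time; "joint_positions": joint angles; "joint_velocities": joint speeds; "effort": joint torques, N m; "position": TCP position; "ee_rot": TCP orientation; "force": force on the tool from outside, world axes, zero at the start; "moment": the same for the moment, N m; "width": finger opening in m.
Only numpy, scipy, OpenCV 4.12 (cv2) and the standard library are available. Lean on these libraries where they do the work, as an engineer would, in place of code of your own. Each camera call takes 0.05 s, during which the arm holds its last target.

## Working session

There is one attempt and no reset: what is moved stays moved. The work goes in short steps, Python scripts to look and compute and a tool call to move; the robot and the scene stay as the last step left them, time stands still between calls to the robot, and variables do not carry over. Pictures are saved under pics/ and viewed, and the job is handed in when it is done.

Besides the shell and the picture viewer there is one more tool, called in YAML: its name, and indented under it one key for each argument. move_arm: Moves the arm, as the interface text tells. Its arguments: {"type":"object","properties":{"deltas":{"type":"array"}},"required":["deltas"]}

```bash
mkdir -p pics; ls; python3 - <<'E'
from station import manip, imaging
import cv2,pickle
for n in ["side","top","wrist"]:
    d=imaging.get_image(n); cv2.imwrite(f"pics/{n}0.png",d["pixels"]); pickle.dump(d,open(f"{n}0.pkl","wb"))
    print(n,d["rvec"],d["tvec"],d["camera_matrix"])
o=manip.get_obs(); print(o)
E
```

```text
pics
side [ 2.09790063 -0.14679014  0.0653007 ] [-0.53530921  0.16298814  1.19380107] [[522.61042628   0.         318.05463261]
 [  0.         522.61042628 242.78661906]
 [  0.           0.           1.        ]]
top [ 2.19863043 -2.13376735  0.13159574] [0.00302157 0.53439801 1.58208562] [[526.42733457   0.         318.35174976]
 [  0.         526.42733457 241.14968845]
 [  0.           0.           1.        ]]
wrist [-2.3266482   1.78435122  0.22972316] [-0.5492094  -0.02777251  0.39133093] [[356.28363628   0.         326.71115136]
 [  0.         356.28363628 231.74496132]
 [  0.           0.           1.        ]]
{'time': 0.15, 'joint_positions': array([-1.37557909e+00,  3.00358871e-01,  1.52137657e+00, -3.65048851e-05,
        1.32072299e+00, -6.65900727e-02]), 'joint_velocities': array([ 0.00128617, -0.00209303, -0.0025223 , -0.00010681,  0.00018445,
       -0.00018383]), 'effort': array([-6.57056789e-04, -5.31960797e+01, -3.52821457e+01,  7.07624503e-02,
        2.36076739e-02, -7.67168899e-05]), 'position': array([ 0.14231243, -0.53108077,  0.20503442]), 'ee_rot': array([[ 9.65921437e-01,  2.58835345e-01, -2.02639602e-04],
       [ 2.58835424e-01, -9.65921070e-01,  8.42465718e-04],
       [ 2.23260436e-05, -8.66206005e-04, -9.99999625e-01]]), 'force': array([ 0.32665775, -0.82206069,  0.17194542]), 'moment': array([ 0.00651412, -0.04290218, -0.00970862]), 'width': 0.09424981669655692}
```

View pics/top0.png

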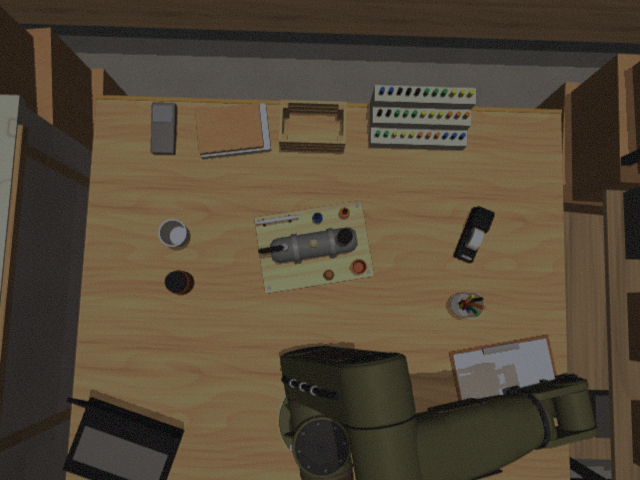

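View pics/side0.png

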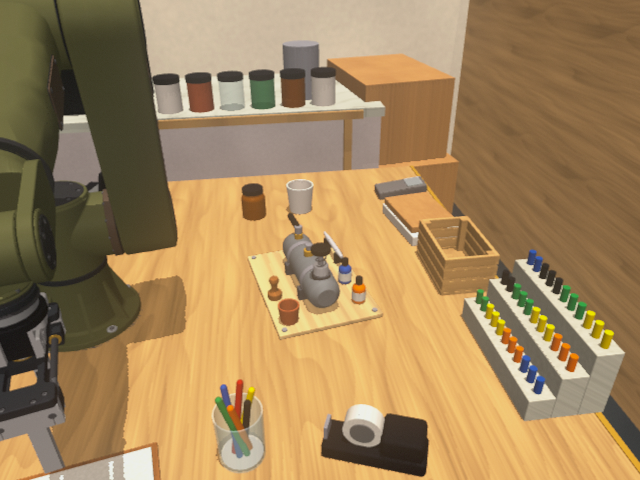

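```bash
python3 - <<'E'
import cv2
im=cv2.imread("pics/top0.png")[190:305,240:390]
im=cv2.convertScaleAbs(im,alpha=1.8)
cv2.imwrite("pics/topc.png",cv2.resize(im,None,fx=5,fy=5,interpolation=cv2.INTER_CUBIC))
im=cv2.imread("pics/side0.png")[205:340,240:390]
cv2.imwrite("pics/sidec.png",cv2.resize(im,None,fx=4.4,fy=4.4,interpolation=cv2.INTER_CUBIC))
E
```

```text
(no output)
```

View pics/topc.png

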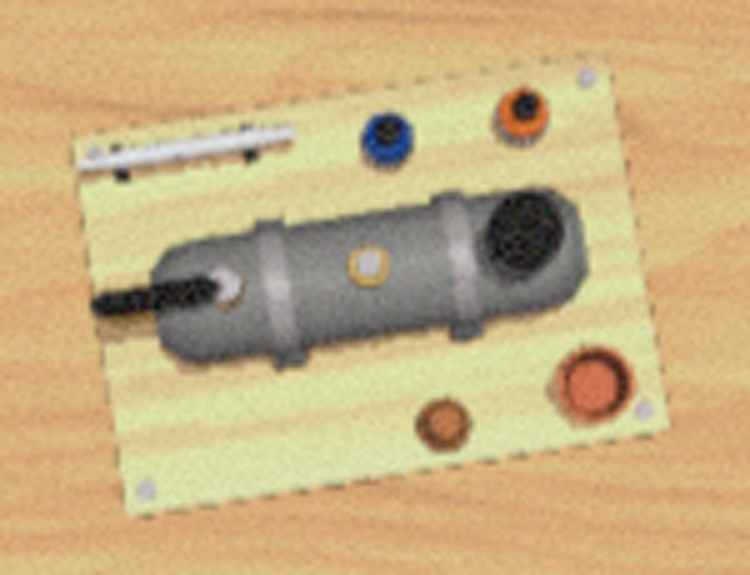

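View pics/sidec.png

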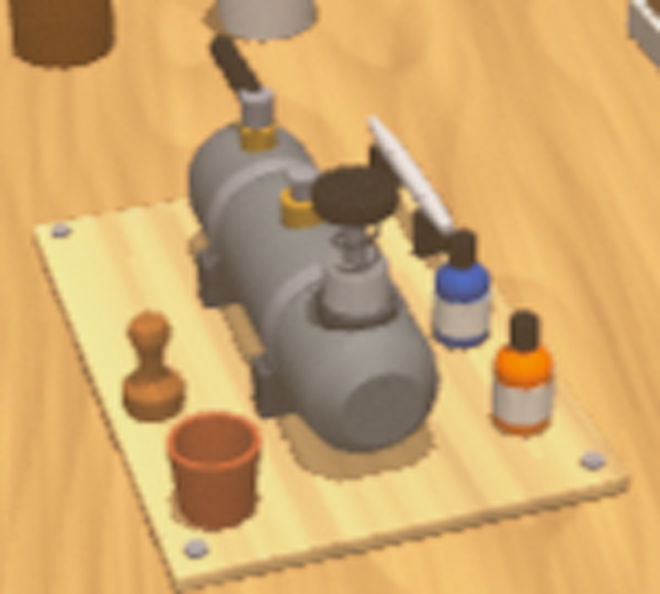

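```bash
cat > h.py <<'E'
import numpy as np,cv2
def ray(d,u,v,z):
    R=cv2.Rodrigues(np.array(d["rvec"]))[0];t=np.array(d["tvec"]).ravel();K=d["camera_matrix"]
    r=R.T@np.linalg.solve(K,[u,v,1.]);c=-R.T@t
    return c+r*(z-c[2])/r[2]
def proj(d,p):
    return cv2.projectPoints(np.array([p],float),d["rvec"],d["tvec"],d["camera_matrix"],None)[0].ravel()
E
python3 - <<'E'
import pickle;from h import *
d=pickle.load(open("top0.pkl","rb"));s=pickle.load(open("side0.pkl","rb"))
f=lambda x,y,z:ray(d,240+(x+.5)/5-.5,190+(y+.5)/5-.5,z)
g=lambda x,y,z:ray(s,240+(x+.5)/4.4-.5,205+(y+.5)/4.4-.5,z)
cs=np.array([f(77,138,.012),f(606,68,.012),f(668,425,.012),f(127,515,.012)]);print(cs)
c=cs.mean(0);print("c",c)
ey=(cs[0]+cs[3]-cs[1]-cs[2])/2;ex=(cs[0]+cs[1]-cs[2]-cs[3])/2
print(np.linalg.norm(ex),np.linalg.norm(ey),np.degrees(np.arctan2(-ey[0],ey[1])),np.degrees(np.arctan2(ex[1],ex[0])))
yaw=np.arctan2(ex[1]-ey[0],ex[0]+ey[1]);R=np.array([[np.cos(yaw),-np.sin(yaw)],[np.sin(yaw),np.cos(yaw)]])
print(np.degrees(yaw))
for n,p,l in [("knob",f(525,232,.162),(0,-.09)),("pin",f(370,263,.115),(0,0)),("piv",f(225,287,.126),(0,.085)),("tip",f(95,303,.118),(0,.163)),
 ("knobS",g(356,190,.162),(0,-.09)),("pinS",g(303,175,.115),(0,0)),("pivS",g(257,92,.13),(0,.085)),("tipS",g(218,45,.12),(0,.163)),
 ("cS0",g(37,232,.012),(-.12,.17)),("cS1",g(628,482,.012),(.12,-.17)),("cS2",g(180,582,.012),(-.12,-.17))]:
    print(n,p, c[:2]+R@l, R.T@(p[:2]-c[:2]))
for n,p in [("stamp",f(443,423,.056)),("pot",f(590,385,.042)),("a",f(388,133,.065)),("b",f(525,105,.065))]: print(n,p,R.T@(p[:2]-c[:2]))
E
```

```text
[[ 0.60511368  0.21810145  0.012     ]
 [ 0.65956625 -0.11022596  0.012     ]
 [ 0.43770227 -0.1529365   0.012     ]
 [ 0.37274442  0.17749232  0.012     ]]
c [0.51878165 0.03310783 0.012     ]
0.2309058269166863 0.33474565300884385 10.274244416458806 10.394174993152944
10.323201535409341
knob [ 0.53586326 -0.05364343  0.162     ] [ 0.53490971 -0.0554353 ] [ 0.00125922 -0.08840801]
pin [0.52091019 0.03320993 0.115     ] [0.51878165 0.03310783] [ 0.00211238 -0.00028098]
piv [0.50326083 0.11608037 0.126     ] [0.5035496  0.11673189] [-0.00040085  0.08441078]
tip [0.49251229 0.1911824  0.118     ] [0.48957195 0.19346927] [0.00248293 0.16022324]
knobS [ 0.53974062 -0.05902356  0.162     ] [ 0.53490971 -0.0554353 ] [ 0.00410969 -0.09439587]
pinS [0.5240559 0.0382083 0.115    ] [0.51878165 0.03310783] [0.00610288 0.00407276]
pivS [0.50673333 0.10653192 0.13      ] [0.5035496  0.11673189] [0.00130435 0.07439461]
tipS [0.49135741 0.18566777 0.12      ] [0.48957195 0.19346927] [0.00035851 0.15500483]
cS0 [0.37711837 0.16950411 0.012     ] [0.37026004 0.17885189] [-0.11492782  0.15957452]
cS1 [ 0.6687808 -0.1159045  0.012    ] [ 0.66730327 -0.11263623] [ 0.12086794 -0.17348014]
cS2 [ 0.43951591 -0.15882049  0.012     ] [ 0.43118825 -0.15564438] [-0.11237631 -0.17461702]
stamp [ 0.43251559 -0.0132204   0.056     ] [-0.09317169 -0.03011936]
pot [ 0.45887401 -0.10191438  0.042     ] [-0.08313396 -0.12210106]
a [0.60563196 0.02491908 0.065     ] [ 0.083977   -0.02361982]
b [ 0.62528546 -0.05723415  0.065     ] [ 0.08859044 -0.10796512]
```

move_arm:
  deltas:
    - [[0, 0, -1], [0.01, 0.01, 0.015], 0]
    - [[0, 0, -1], [0.02, 0.036, 0.015], 0]
    - [[0, 0, -1], [0.02, 0.036, 0.015], 0]
    - [[0, 0, -1], [0.02, 0.036, 0.01], 0]
    - [[0, 0, -0.7], [0.02, 0.036, 0], 0]

```text
time: 0.78
position: [0.2329, -0.3762, 0.261]
ee_rot: [[0.984, 0.178, 0.001], [0.178, -0.984, -0.001], [0.0, 0.001, -1.0]]
force: [0.2, -0.0, -0.3]
width: 0.0473
```

move_arm:
  deltas:
    - [[0, 0, 0], [0.02, 0.036, 0], 0]
    - [[0, 0, 0], [0.02, 0.036, 0], 0]
    - [[0, 0, 0], [0.02, 0.036, 0], 0]
    - [[0, 0, 0], [0.02, 0.036, 0], 0]
    - [[0, 0, 0], [0.02, 0.036, 0], 0]

```text
time: 1.4
position: [0.3327, -0.196, 0.2604]
ee_rot: [[0.984, 0.179, 0.0], [0.179, -0.984, 0.0], [0.0, -0.0, -1.0]]
force: [-0.0, -0.8, 0.0]
width: 0.0007
```

move_arm:
  deltas:
    - [[0, 0, 0], [0.02, 0.036, 0], 0]
    - [[0, 0, 0], [0.02, 0.036, 0], 0]
    - [[0, 0, 0], [0.02, 0.036, 0], 0]
    - [[0, 0, 0], [0.02, 0.036, 0], 0]
    - [[0, 0, 0], [0.02, 0.036, 0], 0]

```text
time: 2.02
position: [0.4328, -0.0159, 0.2604]
ee_rot: [[0.984, 0.179, -0.0], [0.179, -0.984, -0.0], [-0.0, 0.0, -1.0]]
force: [0.8, -0.5, 0.4]
width: 0.0003
```

Tracks well. To (0.532, 0.178).

move_arm:
  deltas:
    - [[0, 0, 0], [0.02, 0.039, 0], 0]
    - [[0, 0, 0], [0.02, 0.039, 0], 0]
    - [[0, 0, 0], [0.02, 0.039, 0], 0]
    - [[0, 0, 0], [0.02, 0.039, 0], 0]
    - [[0, 0, 0], [0.019, 0.038, 0], 0]

```text
time: 2.65
position: [0.5318, 0.1782, 0.2602]
ee_rot: [[0.984, 0.179, -0.0], [0.179, -0.984, -0.0], [-0.0, 0.0, -1.0]]
force: [-0.2, -0.4, 0.0]
width: 0.0001
```

```bash
python3 - <<'E'
from station import manip, imaging
import cv2,pickle
d=imaging.get_image("wrist"); cv2.imwrite("pics/wrist1.png",d["pixels"]); pickle.dump(d,open("wrist1.pkl","wb"))
print(manip.get_obs()["position"],manip.get_obs()["joint_positions"])
E
```

```text
[0.53274966 0.18147695 0.25954226] [2.62808960e-01 2.94156653e-01 1.40307392e+00 8.95922415e-04
 1.44493956e+00 1.65184643e+00]
```

View pics/wrist1.png

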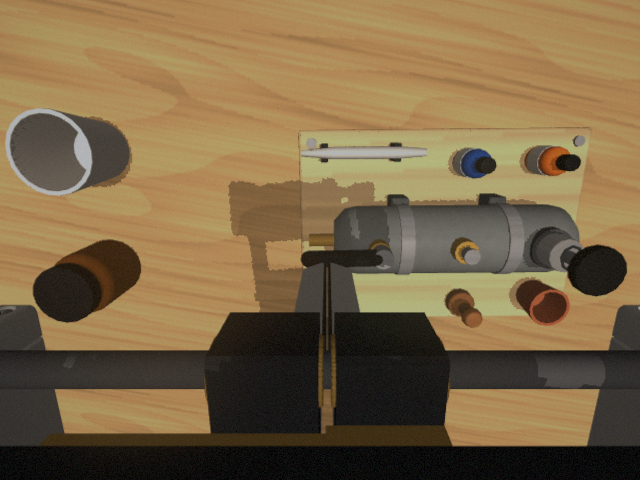

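```bash
python3 - <<'E'
import pickle;from h import *
from station import manip
d=pickle.load(open("wrist1.pkl","rb"))
c=np.array([.52,.0335]);yaw=np.radians(10.3);R=np.array([[np.cos(yaw),-np.sin(yaw)],[np.sin(yaw),np.cos(yaw)]])
for n,u,v,z in [("knob",597,270,.162),("pin",472,257,.115),("tip",303,259,.118),("pivhandle",385,258,.118),("c1",300,131,.012),("c2",590,128,.012)]:
    p=ray(d,u,v,z);print(n,p,R.T@(p[:2]-c))
print(manip.get_obs()["position"])
E
```

```text
knob [ 0.53905279 -0.04820075  0.162     ] [ 0.00413748 -0.08379083]
pin [0.51942758 0.03429371 0.115     ] [-0.00042128  0.00088327]
tip [0.48935692 0.19362303 0.118     ] [-0.00151892  0.16302171]
pivhandle [0.50436083 0.1169559  0.118     ] [-0.00046505  0.08490733]
c1 [0.60557689 0.22327901 0.012     ] [0.11813072 0.17141939]
c2 [ 0.66884739 -0.10536994  0.012     ] [ 0.12161846 -0.1632463 ]
[0.53274966 0.18147695 0.25954226]
```

move_arm:
  deltas:
    - [[0, 0, 0], [0, 0, -0.032], 0]
    - [[0, 0, 0], [0, 0, -0.032], 0]
    - [[0, 0, 0], [0, 0, -0.032], 0]
    - [[0, 0, 0], [0, 0, -0.032], 0]
    - [[0, 0, 0], [0, 0, -0.027], 0]

```text
time: 3.32
position: [0.531, 0.1766, 0.104]
ee_rot: [[0.984, 0.179, -0.001], [0.179, -0.984, -0.0], [-0.001, 0.0, -1.0]]
force: [-0.1, 0.4, -0.2]
width: 0.0005
```

```bash
python3 - <<'E'
from h import *
from station import manip
o=manip.get_obs();print(o["position"],o["force"])
P=np.array([.504,.117]);yaw=np.radians(10.3);R=np.array([[np.cos(yaw),-np.sin(yaw)],[np.sin(yaw),np.cos(yaw)]])
prev=np.array([.532,.1785])
for t in range(-10,96,7):
    a=np.radians(t);off=.008+.008*abs(np.cos(a))+.0125*abs(np.sin(a))
    p=P+R@(.055*np.array([-np.sin(a),np.cos(a)])+off*np.array([np.cos(a),np.sin(a)]))
    print(t,p.round(4),(p-prev).round(4));prev=p
E
```

```text
[0.53096059 0.17661362 0.10400192] [-0.05678977  0.38153702 -0.20606144]
-10 [0.5218 0.1721] [-0.0102 -0.0064]
-3 [0.5135 0.1737] [-0.0082  0.0016]
4 [0.5067 0.1745] [-0.0068  0.0008]
11 [0.501  0.1749] [-0.0057  0.0004]
18 [0.4951 0.1747] [-0.0059 -0.0002]
25 [0.489  0.1738] [-0.0061 -0.0009]
32 [0.4828 0.1721] [-0.0062 -0.0017]
39 [0.4767 0.1696] [-0.0061 -0.0025]
46 [0.4708 0.1663] [-0.0059 -0.0033]
53 [0.4651 0.1621] [-0.0056 -0.0042]
60 [0.4599 0.157 ] [-0.0052 -0.005 ]
67 [0.4553 0.1512] [-0.0046 -0.0059]
74 [0.4515 0.1446] [-0.0038 -0.0066]
81 [0.4485 0.1373] [-0.003  -0.0072]
88 [0.4466 0.1296] [-0.0019 -0.0077]
95 [0.4454 0.1229] [-0.0012 -0.0067]
```

move_arm:
  deltas:
    - [[0, 0, 0], [-0.009, -0.002, 0], 0]
    - [[0, 0, 0], [-0.0085, -0.001, 0], 0]
    - [[0, 0, 0], [-0.0068, 0.0005, 0], 0]
    - [[0, 0, 0], [-0.0057, 0.0004, 0], 0]
    - [[0, 0, 0], [-0.0059, -0.0002, 0], 0]

```text
time: 3.95
position: [0.4953, 0.1746, 0.106]
ee_rot: [[0.984, 0.179, 0.001], [0.179, -0.984, 0.0], [0.001, -0.0, -1.0]]
force: [2.6, -0.3, 0.4]
width: -0.0
```

move_arm:
  deltas:
    - [[0, 0, 0], [-0.0061, -0.0009, 0], 0]
    - [[0, 0, 0], [-0.0062, -0.0017, 0], 0]
    - [[0, 0, 0], [-0.0061, -0.0025, 0], 0]
    - [[0, 0, 0], [-0.0059, -0.0033, 0], 0]
    - [[0, 0, 0], [-0.0056, -0.0042, 0], 0]

```text
time: 4.58
position: [0.4651, 0.1616, 0.1054]
ee_rot: [[0.984, 0.179, -0.0], [0.179, -0.984, 0.0], [-0.0, -0.0, -1.0]]
force: [1.4, 1.1, -0.6]
width: 0.0006
```

move_arm:
  deltas:
    - [[0, 0, 0], [-0.0052, -0.005, 0], 0]
    - [[0, 0, 0], [-0.0046, -0.0059, 0], 0]
    - [[0, 0, 0], [-0.0038, -0.0066, 0], 0]
    - [[0, 0, 0], [-0.003, -0.0072, 0], 0]
    - [[0, 0, 0], [-0.001, -0.003, 0], 0]

```text
time: 5.2
position: [0.4478, 0.1337, 0.1054]
ee_rot: [[0.984, 0.178, -0.0], [0.178, -0.984, 0.0], [-0.0, -0.0, -1.0]]
force: [-0.2, 1.8, -0.3]
width: 0.0003
```

```bash
python3 - <<'E'
from station import manip, imaging
import cv2,pickle
d=imaging.get_image("wrist"); cv2.imwrite("pics/wrist2.png",d["pixels"]); pickle.dump(d,open("wrist2.pkl","wb"))
d=imaging.get_image("side"); cv2.imwrite("pics/side2.png",cv2.resize(d["pixels"][180:345,220:400],None,fx=3.6,fy=3.6))
o=manip.get_obs();print(o["position"],o["force"])
E
```

```text
[0.44784465 0.13378433 0.10541405] [-0.95721199  0.00445516  0.61560905]
```

View pics/wrist2.png

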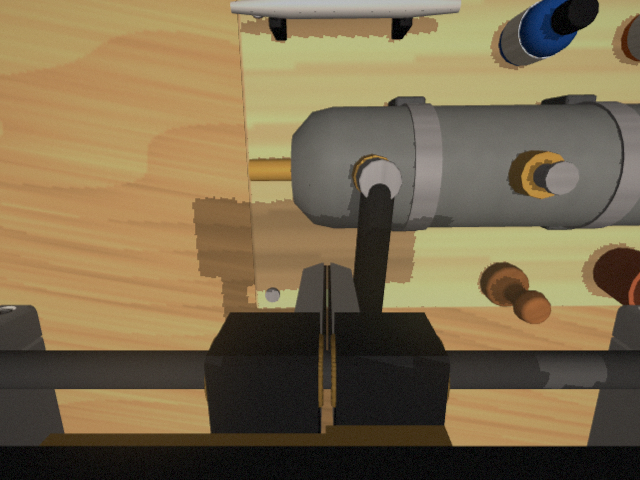

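View pics/side2.png

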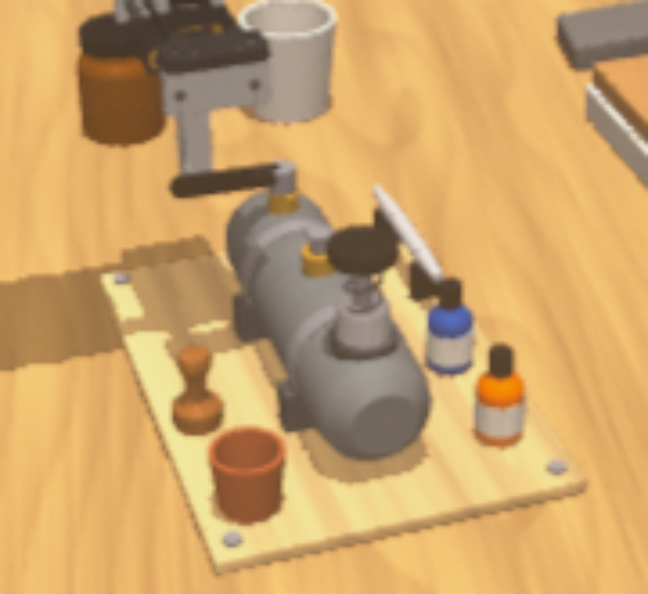

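Handle is nearly across. I'll push the last few mm, watching the force.

move_arm:
  deltas:
    - [[0, 0, 0], [-0.0005, -0.0015, 0], 0]
    - [[0, 0, 0], [-0.0005, -0.0015, 0], 0]
    - [[0, 0, 0], [-0.0003, -0.0015, 0], 0]
    - [[0, 0, 0], [-0.0003, -0.001, 0], 0]
    - [[0, 0, 0], [0, 0, 0], 0]

```text
time: 5.92
position: [0.4464, 0.1288, 0.1055]
ee_rot: [[0.984, 0.179, 0.0], [0.179, -0.984, 0.0], [0.0, -0.0, -1.0]]
force: [1.3, 2.6, -2.0]
width: 0.0005
```

move_arm:
  deltas:
    - [[0, 0, 0], [0, -0.001, 0], 0]
    - [[0, 0, 0], [0, -0.001, 0], 0]
    - [[0, 0, 0], [0, -0.001, 0], 0]
    - [[0, 0, 0], [0, -0.001, 0], 0]
    - [[0, 0, 0], [0, 0, 0], 0]

```text
time: 6.55
position: [0.4465, 0.1274, 0.1056]
ee_rot: [[0.984, 0.179, 0.001], [0.179, -0.984, 0.005], [0.002, -0.005, -1.0]]
force: [2.2, 27.5, -3.9]
width: 0.0007
```

move_arm:
  deltas:
    - [[0, 0, 0], [-0.001, 0.005, 0], 0]
    - [[0, 0, 0], [-0.001, 0.01, 0], 0]
    - [[0, 0, 0], [0, 0, 0.03], 0]
    - [[0, 0, 0], [0, 0, 0.04], 0]
    - [[0, 0, 0], [0, 0, 0.035], 0]

```text
time: 7.18
position: [0.4442, 0.1397, 0.2118]
ee_rot: [[0.984, 0.179, 0.0], [0.179, -0.984, -0.0], [-0.0, 0.0, -1.0]]
force: [-0.0, 0.9, -0.6]
width: 0.0004
```

move_arm:
  deltas:
    - [[0, 0, 0], [0.018, -0.039, 0], 0]
    - [[0, 0, 0], [0.018, -0.039, 0], 0]
    - [[0, 0, 0], [0.018, -0.039, 0], 0]
    - [[0, 0, 0], [0.018, -0.039, 0], 0]
    - [[0, 0, 0], [0.018, -0.039, 0], 0]

```text
time: 7.8
position: [0.5347, -0.0566, 0.2104]
ee_rot: [[0.984, 0.179, -0.001], [0.179, -0.984, -0.0], [-0.001, 0.0, -1.0]]
force: [0.7, 1.1, -0.1]
width: 0.0005
```

```bash
python3 - <<'E'
from station import manip, imaging
import cv2,pickle
o=manip.get_obs();print(o["position"],o["force"])
for n in ["wrist","side"]:
    d=imaging.get_image(n); pickle.dump(d,open(n+"3.pkl","wb")); im=d["pixels"]
    if n=="side": im=cv2.resize(im[180:345,220:400],None,fx=3.6,fy=3.6)
    cv2.imwrite(f"pics/{n}3.png",im)
E
```

```text
[ 0.5346902  -0.05661023  0.21038672] [ 0.67836577  1.05499634 -0.10030752]
```

View pics/wrist3.png

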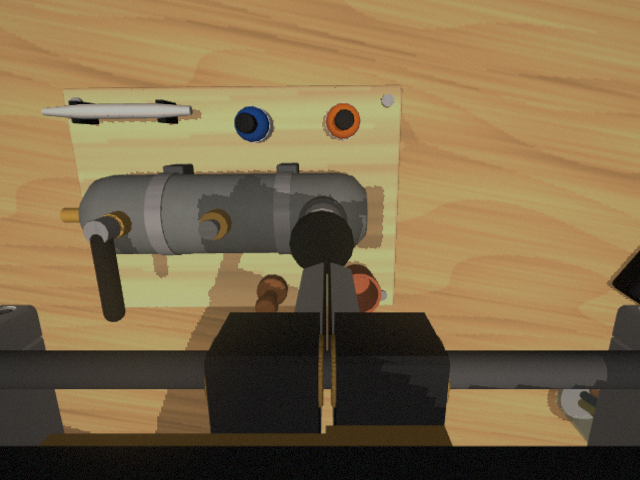

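View pics/side3.png

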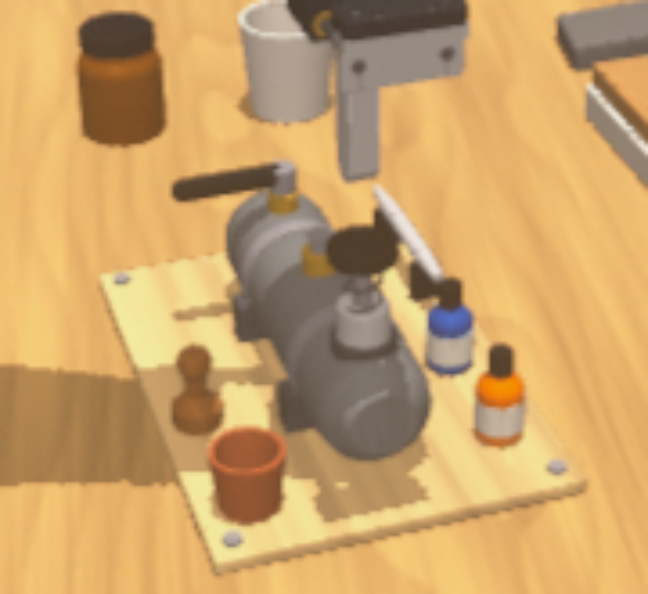

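move_arm:
  deltas:
    - [[0, 0, 0], [0.001, 0.0005, -0.02], 0]
    - [[0, 0, 0], [0, 0, -0.02], 0]
    - [[0, 0, 0], [0, 0, -0.008], 0]
    - [[0, 0, 0], [0, 0, -0.008], 0]
    - [[0, 0, 0], [0, 0, -0.008], 0]

```text
time: 8.52
position: [0.5353, -0.0544, 0.1473]
ee_rot: [[0.984, 0.179, 0.0], [0.179, -0.984, 0.0], [0.0, -0.0, -1.0]]
force: [-6.9, 1.4, 10.7]
width: 0.0009
```

move_arm:
  deltas:
    - [[0, 0, 0], [0, 0, -0.006], 0]
    - [[0, 0, 0], [0, 0, -0.006], 0]
    - [[0, 0, 0], [0, 0, -0.003], 0]
    - [[0, 0, 0], [0, 0, -0.001], 0]
    - [[0, 0, 0], [0, 0, 0], 0]

```text
time: 9.15
position: [0.5353, -0.0544, 0.1322]
ee_rot: [[0.984, 0.179, 0.001], [0.179, -0.984, -0.0], [0.001, 0.0, -1.0]]
force: [-8.4, 2.4, 15.6]
width: 0.0002
```

move_arm:
  deltas:
    - [[0, 0, 0], [0, 0, -0.001], 0]
    - [[0, 0, 0], [0, 0, -0.001], 0]
    - [[0, 0, 0], [0, 0, -0.001], 0]
    - [[0, 0, 0], [0, 0, 0], 0]
    - [[0, 0, 0], [0, 0, 0], 0]

```text
time: 9.78
position: [0.5356, -0.0545, 0.1318]
ee_rot: [[0.984, 0.179, 0.002], [0.179, -0.984, -0.0], [0.002, 0.001, -1.0]]
force: [-22.1, 3.9, 43.0]
width: 0.0006
```

Stop reached at 0.132 m. Now full release, and repeat a little softer.

move_arm:
  deltas:
    - [[0, 0, 0], [0, 0, 0.01], 0]
    - [[0, 0, 0], [0, 0, 0.011], 0]
    - [[0, 0, 0], [0, 0, 0.011], 0]
    - [[0, 0, 0], [0, 0, 0.011], 0]
    - [[0, 0, 0], [0, 0, 0], 0]

```text
time: 10.4
position: [0.5357, -0.0549, 0.1711]
ee_rot: [[0.984, 0.179, 0.001], [0.179, -0.984, -0.0], [0.001, 0.001, -1.0]]
force: [-0.4, 0.4, 0.1]
width: 0.0001
```

```bash
python3 - <<'E'
from station import manip, imaging
import cv2,pickle
o=manip.get_obs();print(o["position"],o["force"])
d=imaging.get_image("side"); im=d["pixels"]
cv2.imwrite(f"pics/side4.png",cv2.resize(im[180:345,220:400],None,fx=3.6,fy=3.6))
E
```

```text
[ 0.53565258 -0.05492334  0.17114082] [-0.37029217  0.4476714   0.13391066]
```

View pics/side4.png

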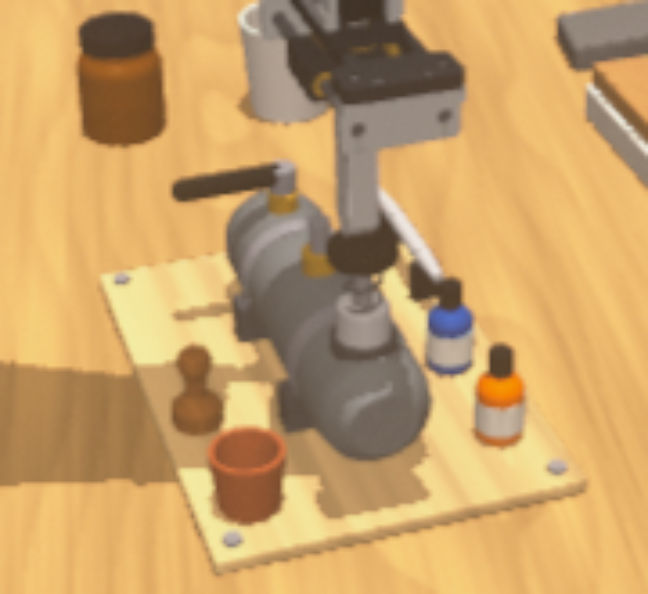

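The plunger sprang back up. The pin is hidden behind the knob in this view. More strokes.

move_arm:
  deltas:
    - [[0, 0, 0], [0, 0, -0.012], 0]
    - [[0, 0, 0], [0, 0, -0.012], 0]
    - [[0, 0, 0], [0, 0, -0.012], 0]
    - [[0, 0, 0], [0, 0, -0.006], 0]
    - [[0, 0, 0], [0, 0, 0], 0]

```text
time: 11.08
position: [0.5361, -0.055, 0.1318]
ee_rot: [[0.984, 0.179, 0.003], [0.179, -0.984, -0.001], [0.003, 0.001, -1.0]]
force: [-16.1, 2.1, 46.4]
width: 0.0002
```

move_arm:
  deltas:
    - [[0, 0, 0], [0, 0, 0.01], 0]
    - [[0, 0, 0], [0, 0, 0.011], 0]
    - [[0, 0, 0], [0, 0, 0.011], 0]
    - [[0, 0, 0], [0, 0, 0.01], 0]
    - [[0, 0, 0], [0, 0, 0], 0]

```text
time: 11.7
position: [0.5353, -0.0549, 0.1705]
ee_rot: [[0.984, 0.179, -0.0], [0.179, -0.984, 0.0], [-0.0, -0.0, -1.0]]
force: [0.7, -0.1, -0.0]
width: 0.0004
```

move_arm:
  deltas:
    - [[0, 0, 0], [0, 0, -0.012], 0]
    - [[0, 0, 0], [0, 0, -0.012], 0]
    - [[0, 0, 0], [0, 0, -0.012], 0]
    - [[0, 0, 0], [0, 0, -0.006], 0]
    - [[0, 0, 0], [0, 0, 0], 0]

```text
time: 12.32
position: [0.536, -0.055, 0.1318]
ee_rot: [[0.984, 0.179, 0.003], [0.179, -0.984, -0.001], [0.003, 0.001, -1.0]]
force: [-17.1, 2.1, 47.8]
width: 0.0004
```

move_arm:
  deltas:
    - [[0, 0, 0], [0, 0, 0.01], 0]
    - [[0, 0, 0], [0, 0, 0.011], 0]
    - [[0, 0, 0], [0, 0, 0.011], 0]
    - [[0, 0, 0], [0, 0, 0.01], 0]
    - [[0, 0, 0], [0, 0, 0], 0]

```text
time: 12.95
position: [0.5353, -0.0548, 0.1704]
ee_rot: [[0.984, 0.179, -0.0], [0.179, -0.984, 0.0], [-0.0, -0.0, -1.0]]
force: [-0.3, -0.2, -0.8]
width: 0.0007
```

```bash
python3 - <<'E'
from station import manip, imaging
import cv2,pickle
o=manip.get_obs();print(o["position"],o["force"])
d=imaging.get_image("wrist"); im=d["pixels"]
cv2.imwrite(f"pics/wrist5.png",im); pickle.dump(d,open("wrist5.pkl","wb"))
E
```

```text
[ 0.53525311 -0.05482757  0.17044376] [-0.28956038 -0.20215994 -0.79485076]
```

View pics/wrist5.png

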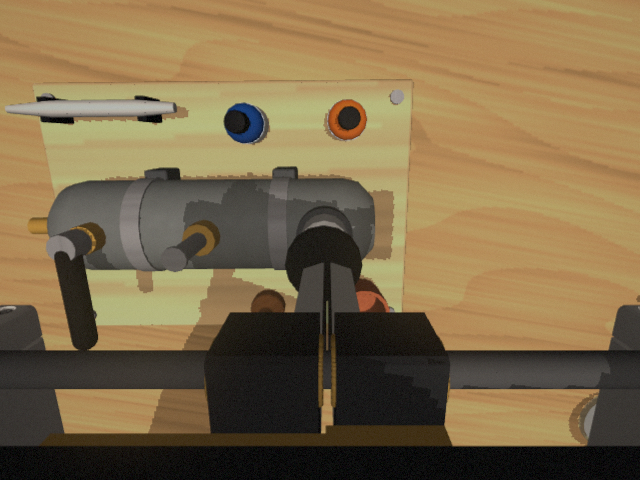

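Pin (head at about 175,257) clearly rising. Two more strokes, slightly softer.

move_arm:
  deltas:
    - [[0, 0, 0], [0, 0, -0.012], 0]
    - [[0, 0, 0], [0, 0, -0.012], 0]
    - [[0, 0, 0], [0, 0, -0.012], 0]
    - [[0, 0, 0], [0, 0, -0.005], 0]
    - [[0, 0, 0], [0, 0, 0], 0]

```text
time: 13.62
position: [0.5359, -0.0549, 0.1319]
ee_rot: [[0.984, 0.179, 0.003], [0.179, -0.984, -0.001], [0.002, 0.001, -1.0]]
force: [-12.2, 2.5, 36.3]
width: 0.0004
```

move_arm:
  deltas:
    - [[0, 0, 0], [0, 0, 0.01], 0]
    - [[0, 0, 0], [0, 0, 0.011], 0]
    - [[0, 0, 0], [0, 0, 0.011], 0]
    - [[0, 0, 0], [0, 0, 0.009], 0]
    - [[0, 0, 0], [0, 0, 0], 0]

```text
time: 14.25
position: [0.5353, -0.0548, 0.1704]
ee_rot: [[0.984, 0.179, -0.0], [0.179, -0.984, 0.0], [-0.0, -0.0, -1.0]]
force: [-0.9, -0.3, -0.1]
width: 0.0005
```

```bash
python3 - <<'E'
from station import manip, imaging
import cv2,pickle
d=imaging.get_image("wrist"); im=d["pixels"]
cv2.imwrite(f"pics/wrist6.png",im); pickle.dump(d,open("wrist6.pkl","wb"))
E
```

move_arm:
  deltas:
    - [[0, 0, 0], [0, 0, -0.012], 0]
    - [[0, 0, 0], [0, 0, -0.012], 0]
    - [[0, 0, 0], [0, 0, -0.012], 0]
    - [[0, 0, 0], [0, 0, -0.005], 0]
    - [[0, 0, 0], [0, 0, 0], 0]

```text
time: 14.92
position: [0.5359, -0.0549, 0.1319]
ee_rot: [[0.984, 0.179, 0.003], [0.179, -0.984, -0.001], [0.003, 0.001, -1.0]]
force: [-12.0, 1.5, 36.6]
width: 0.0004
```

move_arm:
  deltas:
    - [[0, 0, 0], [0, 0, 0.01], 0]
    - [[0, 0, 0], [0, 0, 0.011], 0]
    - [[0, 0, 0], [0, 0, 0.011], 0]
    - [[0, 0, 0], [0, 0, 0.009], 0]
    - [[0, 0, 0], [0, 0, 0], 0]

```text
time: 15.55
position: [0.5353, -0.0548, 0.1704]
ee_rot: [[0.984, 0.179, -0.0], [0.179, -0.984, 0.0], [-0.0, -0.0, -1.0]]
force: [-0.1, 0.2, -0.2]
width: 0.0006
```

```bash
python3 - <<'E'
from station import manip, imaging
import cv2,pickle
d=imaging.get_image("wrist"); im=d["pixels"]
cv2.imwrite(f"pics/wrist7.png",im); pickle.dump(d,open("wrist7.pkl","wb"))
ims=[cv2.resize(cv2.convertScaleAbs(cv2.imread(f"pics/wrist{k}.png")[200:300,130:240],alpha=1.5),None,fx=2.4,fy=2.4) for k in (5,6,7)]
cv2.imwrite("pics/cmp.png",cv2.hconcat(ims))
import numpy as np;from h import *
c=np.array([.52,.0335])
for z in (.1,.105,.14,.142,.145,.147,.149): print(z,proj(d,[*c,z]))
E
```

```text
0.1 [204.23201129 239.37058993]
0.105 [201.90683842 241.2708744 ]
0.14 [182.78577017 256.89787117]
0.142 [181.51492638 257.93648844]
0.145 [179.56608178 259.52921265]
0.147 [178.23757045 260.61495963]
0.149 [176.884888   261.72046086]
```

View pics/cmp.png

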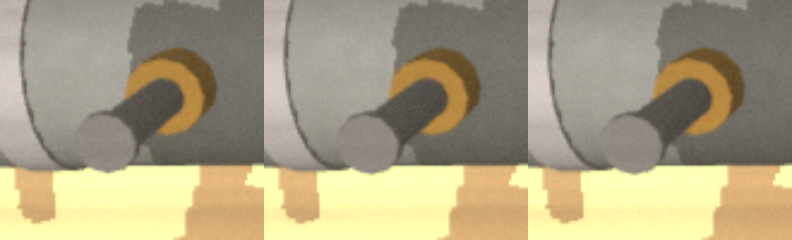

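The pin head is at the same place (174, 259) after strokes 3, 4 and 5, so it has reached full travel. Retreat and make a final check.

move_arm:
  deltas:
    - [[0, 0, 0], [0, 0, 0.03], 0]
    - [[0, 0, 0], [0, 0, 0.04], 0]
    - [[0, 0, 0], [0, 0, 0.04], 0]
    - [[0, 0, 0], [-0.02, -0.04, 0.0], 0]
    - [[0, 0, 0], [-0.02, -0.04, 0], 0]

```text
time: 16.23
position: [0.4947, -0.1355, 0.2799]
ee_rot: [[0.984, 0.18, -0.001], [0.18, -0.984, 0.0], [-0.001, -0.0, -1.0]]
force: [-0.1, -0.6, -1.0]
width: 0.0001
```

move_arm:
  deltas:
    - [[0, 0, 0], [-0.02, -0.04, 0], 0]
    - [[0, 0, 0], [-0.02, -0.04, 0], 0]
    - [[0, 0, 0], [-0.02, -0.04, 0], 0]
    - [[0, 0, 0], [-0.02, -0.04, 0.0], 0]
    - [[0, 0, 0], [-0.02, -0.04, 0], 0]

```text
time: 16.85
position: [0.3944, -0.3359, 0.2797]
ee_rot: [[0.984, 0.179, -0.001], [0.179, -0.984, 0.001], [-0.001, -0.001, -1.0]]
force: [-0.1, -0.3, 0.4]
width: 0.0
```

move_arm:
  deltas:
    - [[0, 0, 0], [-0.02, -0.04, 0], 0]
    - [[0, 0, 0], [-0.02, -0.04, 0], 0]
    - [[0, 0, 0], [-0.02, -0.04, 0], 0]
    - [[0, 0, 0], [0, 0, 0], 0]
    - [[0, 0, 0], [0, 0, 0], 0]

```text
time: 17.48
position: [0.3354, -0.4544, 0.2798]
ee_rot: [[0.984, 0.179, -0.0], [0.179, -0.984, 0.001], [-0.0, -0.001, -1.0]]
force: [-0.2, -0.1, 0.0]
width: 0.0002
```

```bash
python3 - <<'E'
from station import manip, imaging
import cv2,pickle
d=imaging.get_image("top"); im=d["pixels"]; pickle.dump(d,open("top8.pkl","wb"))
im=cv2.convertScaleAbs(im[190:305,240:390],alpha=1.8);cv2.imwrite("pics/top8.png",cv2.resize(im,None,fx=5,fy=5,interpolation=cv2.INTER_CUBIC))
d=imaging.get_image("side"); im=d["pixels"]
cv2.imwrite("pics/side8.png",cv2.resize(im[180:345,220:400],None,fx=3.6,fy=3.6,interpolation=cv2.INTER_CUBIC))
o=manip.get_obs();print(o["time"],o["position"],o["force"])
E
```

```text
17.575 [ 0.33588034 -0.45404145  0.28030998] [-0.32723559 -0.29812239  0.13829058]
```

View pics/top8.png

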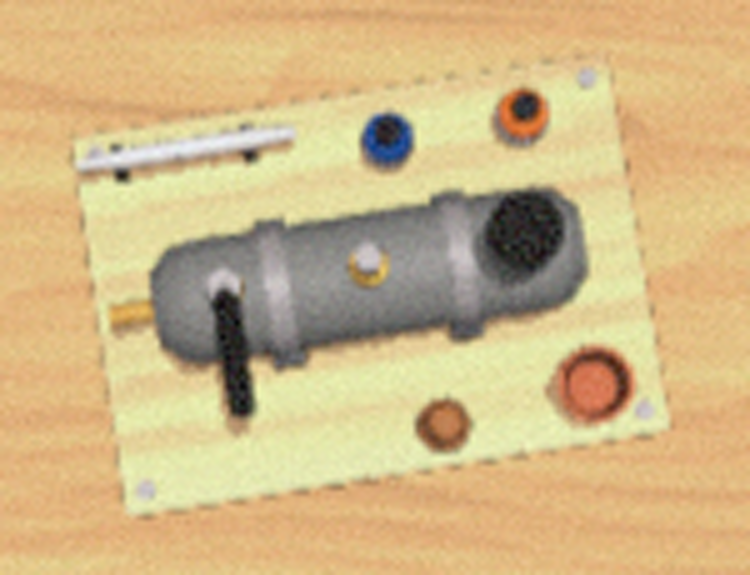

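View pics/side8.png

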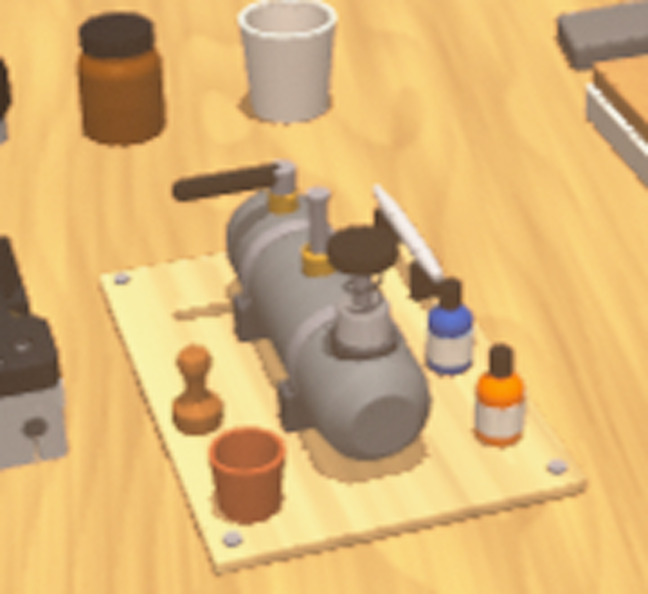

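The handle runs across the tank (225,283 to 240,413), parallel to the board edge. The pin stands out, the knob is up, and the loose items haven't moved.

```bash
python3 -c "
from station import manip
print(manip.close_job())"
```

```text
the job is handed in; nothing more can be done
None
```

The air tank is ready: the tap is shut, the indicator pin stands fully out, and the plunger is up. I handed the job in at about 17.6 s of the 58 s allowed.

- **Tap:** I pushed the handle round with closed fingers until it met its stop at about 27 N. In the last top picture it lies across the tank, within about 1° of the board's edge.
- **Plunger:** I made five full strokes, each bottoming with the tip at 0.132 m and then released completely. The pin head was in the same place after strokes 3, 4 and 5, about 44 mm above its collar, so it is fully out.
- **Surroundings:** In the last pictures the bottles, stamp and flowerpot on the board are where they started. The jar and white pot on the left also look unmoved. I did not look again at the tape dispenser or pen jar, but the arm stayed well above them. The arm finished clear of everything, with about 0 N at the wrist.

**Highest forces:** the fingertips pressed the knob with up to 48 N at the bottom of the first three strokes, so I made the last two softer, at about 36 N. I took the 40 N limit to apply to the arm and gripper body, not the fingertips. The wrist limit is 120 N.

No check failed or disagreed.

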